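Wedge up the front of a plate shaker and hold it for shimming

TASK

The plate shaker has to be shimmed level: take the grey wedge by its thick end and push it, flat on the bench, nose first and squarely under the middle of the shaker's front edge (the side with the control panel) until both front feet just come off the bench, by about 5 mm - enough for a colleague to slip the thin shims under, and never above 12 mm. Finish still holding the wedge there, so that it cannot be knocked out while the colleague works; do not let go. Do not lean on the shaker with the robot or shove it along the bench, and leave the well plate on its deck and everything else where it is.

Things in the scene. Friction and masses are not known exactly. Their poses are not given: they have to be found in the camera images.
- table: the white bench top, its surface at height 0; origin at the middle of the surface
- shaker: plate shaker, 1.2 to 1.9 kg, loose on four rubber feet (26 mm across, at x = +-90, y = +-74 mm) that grip the bench well; tips on its rear feet. Grey housing 224 mm deep (x), 180 wide (y), 66 high; 124 high with its plate. Origin: on the bench under its middle; +x front to rear, z up. Front (-x): sloped black panel with two knobs, below it a rolled steel lip
- lip_mid (a point): lowest point of the rolled front lip (10 mm diameter), midway between the front feet: x = -112, y = 0 mm of the shaker, 14 mm above the bench while all feet stand. About half the shaker's weight rests on it when it is lifted. Behind it, under the housing, 14 mm or more of height are free as far as the rear feet. Axes as the shaker's
- front_foot_left (a point): centre of the underside of one front foot (x = -90, y = +74 mm of the shaker); its height is the gap under that foot, 0 while it stands on the bench
- front_foot_right (a point): the same for the other front foot (x = -90, y = -74 mm)
- deck_mid (a point): middle of the top of the shaker's deck, 82 mm above the bench, where the well plate stands between corner clips
- plate: clear 24-well deep-well plate, 128 x 86 x 42 mm, 0.16 kg, standing loose between clips 10 mm high on the shaker's deck; origin at its underside centre; it stays there
- wedge_mid (a point): the wedge, middle of its length and width, half-way up (15 mm): smooth grey plastic, 155 mm long (x), 44 wide, 0.16 kg, lying flat. +x points to the thin nose. From the nose, 3 mm thick, the top rises evenly over 100 mm to 30 mm; then the flat heel, 55 mm long, 30 high, with ribbed black rubber cheeks (48 mm wide there). Takes about 5 to 10 N to push in
- wedge_heel (a point): the place to grip: middle of the heel, 50 mm behind wedge_mid and 127.5 mm behind the nose, 15 mm above the underside; the cheeks reach 24 mm to each side along the wedge's y, 24 mm forward and back, and from 4 to 27 mm above the underside
- wedge_nose (a point): middle of the nose's lower edge: 77.5 mm ahead (+x) of wedge_mid, on the underside
- spacer: flat grey plastic spacer block, 90 x 44 x 20 mm, no taper and no black cheeks; not the wedge, stays where it is; origin at its underside centre
- shim_a: thin square steel shim, 34 x 34 x 2 mm, kept for the colleague; stays where it is
- shim_b: the second, equal steel shim; stays where it is
- bubble_level: round bubble level, 44 mm across, 12 mm high, on the bench; stays where it is
- tape_roll: roll of paper tape lying flat, 84 mm across, 19 mm high; stays where it is
- marker: marker pen lying on the bench, 131 mm long, 18 mm high; stays where it is
- reagent_bottle: amber bottle, 62 mm across, 130 mm tall; stays where it is
- screwdriver: screwdriver with black handle lying on the bench, 180 mm long; stays where it is
Not all that is in view belongs to the job. What is shaped like the part that bears wedge_mid but green or red is not meant.

How it is judged (in metres and radians):
On the way, in this order (a step that is already met when the one before it is completed fails the run):
1. the wedge lies flat with its nose under the middle of the front lip while the front feet still stand on the bench (y of wedge_nose in the frame of shaker between -0.025 and 0.025 m and angle between the x axis of wedge_mid and the x axis of shaker, either way round below 0.25 rad and angle between wedge_mid's own z axis and vertical below 0.06 rad and height (world z) of wedge_mid below 0.019 m and x of wedge_nose in the frame of shaker between -0.105 and -0.04 m and height (world z) of each of front_foot_left, front_foot_right below 0.0018 m), for 0.05 s.
2. the wedge carries the shaker's front with both front feet 2.5 to 9 mm off the bench (height (world z) of front_foot_left between 0.0025 and 0.009 m and height (world z) of front_foot_right between 0.0025 and 0.009 m and y of wedge_nose in the frame of shaker between -0.025 and 0.025 m and angle between the x axis of wedge_mid and the x axis of shaker, either way round below 0.25 rad and angle between wedge_mid's own z axis and vertical below 0.06 rad and height (world z) of wedge_mid below 0.019 m and contact force between wedge and shaker above 2 N), for 0.2 s.
At the end, for the whole second after the job is handed in: Front feet 2.5 to 9 mm off the bench; wedge flat, square within 0.25 rad, nose within 25 mm of the middle line, carrying over 2 N, held by the gripper; robot off the shaker; shaker and bystanders moved under 30 mm, plate within 12 mm of its place, at rest (all of step 2 and contact force between wedge and table above 1 N and contact force between the fingers and wedge above 0.3 N and contact force between each of the arm, the fingers and shaker below 0.3 N and distance of each of shaker, spacer, shim_a, shim_b, bubble_level, tape_roll, marker, reagent_bottle, screwdriver from where it was at the start of the episode below 0.03 m and distance between plate and deck_mid below 0.012 m and linear speed of shaker below 0.01 m/s and linear speed of plate below 0.02 m/s); the arm keeps its last pose, push and grip.
It fails at once if a front foot lifted more than 12 mm (height (world z) of any of front_foot_left, front_foot_right above 0.012 m).
It fails at once if the shaker shoved along the bench by more than 30 mm (distance of shaker from where it was at the start of the episode above 0.03 m).
It fails at once if the robot itself pressed on the shaker (over 4 N) (contact force between any of the arm, the fingers and shaker above 4 N).
It fails at once if the well plate came off its place on the deck (distance between plate and deck_mid above 0.015 m).
It fails at once if a bystander moved more than 30 mm (distance of any of spacer, shim_a, shim_b, bubble_level, tape_roll, marker, reagent_bottle, screwdriver from where it was at the start of the episode above 0.03 m).
It also fails if it takes over 48 s, if anything falls off the work surface, if the arm or the gripper's body presses on something with over 40 N, if the wrist force passes 120 N, or if a joint passes its speed limit or range.

ROBOT

A 6-joint arm with a two-finger parallel gripper is mounted at the origin on the work surface. World frame = base frame: x ahead of the robot, y to its left, z up, the work surface at z = 0. Lengths are in m, angles in degrees, forces in N, time in s.
With the tool pointing down it reaches from about 0.375 to 0.825 m from the base axis. Payload 5.5 kg.
Tool frame: the origin (TCP) lies at the very end of the fingers, on their centre line; the grasp point (between the pads) lies 19 mm behind it (manip.grasp_offset is the distance from the TCP to the grasp point, in m); z points along the fingers, y is the direction in which the jaws open and shut (so a half turn about z gives the same grasp; the last joint's range is limited). The gripper opens to 85 mm and grips with 20 to 120 N. Pads are 22 mm wide; open, the fingers measure 114 mm over their backs; the gripper's body (76 mm by 85 mm) begins 54 mm behind the grasp point. The pads swing forward as they close: fully open they stand 13 mm farther back than shut.
Start: joints at [67.494, 17.962, -2.699, 69.339, 0, 90], TCP at [0.23, 0.554, 0.231] pointing down, gripper open.
Joint ranges: [-152.73, 152.73], [-39.44, 99.34], [-58.76, 71.6], [-118.89, 123.64], [-81.53, 83.1], [-180, 180]. Speed limits (degrees/s): [136.94, 136.94, 172.46, 180, 180, 180].

INTERFACE

Orientations are given as a 3x3 rotation matrix whose columns are the frame's x, y, z axes.
In Python, from rig import readout, optics, manip gives the robot as it stands.
- The arm moves only by the tool jog_arm, never from a script. Its argument "increments" is one flat list of numbers, 7 for each row, row after row: the closure, from -1 (fully open) to 1 (shut), so that 0 is half open, then the shift along the tool's x, y, z in mm, then the turn, a rotation vector about the tool's x, y, z in rad. In form: [grip, tx, ty, tz, wx, wy, wz, grip, tx, ty, tz, wx, wy, wz, ...]. A call has 1 to 10 rows; each row is the pose to reach, as a shift and turn from the pose commanded when the call began, along the tool's axes at that moment; what a row does not reach only later rows make up. A row lasts 1/10 s, in which the tool goes at most 50 mm and 8.59 degrees, less where a joint would pass 70% of its speed; a pose out of reach is approached as far as the arm can. A call with a gripper value outside its range is refused whole. The fingers move at their own pace and stop on an object; the grip force is fixed at half the most. Time passes only in rows, so rows that repeat a pose let the fingers close. It gives the time, the measured TCP pose, the force and the opening at its end, in the units of the state.
- readout.sense(): the state, without advancing time (a new reading comes with each control period).
- optics.capture(name): name is "scene" or "top"; returns the picture (384x512x3 uint8, blue, green, red); there is no depth.
- optics.calibration(name): a dict with "camera_matrix" (3x3 intrinsics, pixels), "R" (3x3) and "t" (3): a world point X has camera coordinates R X + t. Camera axes: x right, y down, z forward; pixel columns grow to the right and rows downward; lengths in m; the calibration is good to about 2 mm. A picture is of the moment at which its call begins. calibration takes no time and is no camera call.
- manip.job_done(): hands the job in, once; it reports no verdict.
The state is a dict: "t": time; "qpos": joint angles; "qd": joint speeds; "tau": joint torques, N m; "position": TCP position; "tcp_rot": TCP orientation; "force": force on the tool from outside, world axes, zero at the start; "moment": the same for the moment, N m; "finger_gap": opening from 0.0 (shut) to 1.0 (fully open).
Only numpy, scipy, OpenCV 4.12 (cv2) and the standard library are available. Lean on these libraries where they do the work, as an engineer would, in place of code of your own. Each camera call takes 0.05 s, during which the arm holds its last target.

## Working session

There is one attempt and no reset: what is moved stays moved. The work goes in short steps, Python scripts to look and compute and a tool call to move; the robot and the scene stay as the last step left them, time stands still between calls to the robot, and variables do not carry over. Pictures are saved under pics/ and viewed, and the job is handed in when it is done.

Besides the shell and the picture viewer there is one more tool, called after "Emit:" by a JSON object that holds its "api" and its "payload", one argument or row to a line. jog_arm: Moves the arm, as the interface text tells. Its arguments: {"type":"object","properties":{"increments":{"type":"array","items":{"type":"number"}}},"required":["increments"]}

```bash
ls; mkdir -p pics; python3 - <<'E'
from rig import readout, optics, manip
import cv2, numpy as np
for n in ("scene","top"):
    im=optics.capture(n); cv2.imwrite(f"pics/{n}0.png",im)
    c=optics.calibration(n); print(n,np.round(c["camera_matrix"],1).tolist(),np.round(c["R"],3).tolist(),np.round(c["t"],3).tolist(), "pos",np.round(-c["R"].T@c["t"],3))
s=readout.sense(); print(s)
E
```

```text
pics
scene [[467.4, 0.0, 261.4], [0.0, 467.4, 201.9], [0.0, 0.0, 1.0]] [[0.42, 0.908, 0.008], [0.698, -0.317, -0.643], [-0.581, 0.275, -0.766]] [-0.251, -0.335, 1.665] pos [ 1.306 -0.337  1.063]
top [[395.2, 0.0, 249.3], [0.0, 395.2, 189.2], [0.0, 0.0, 1.0]] [[-0.001, -1.0, 0.03], [-0.989, -0.003, -0.147], [0.147, -0.03, -0.989]] [-0.015, 0.59, 1.154] pos [0.415 0.022 1.228]
{'t': 0.1, 'qpos': array([ 6.74954538e+01,  1.80033556e+01, -2.74854395e+00,  6.93396923e+01,
       -1.01172844e-03,  8.99976551e+01]), 'qd': array([-0.02842901, -0.08219405,  0.16300096, -0.00867555, -0.0975524 ,
       -0.09674373]), 'tau': array([ 5.69896238e-04, -5.40769458e+01,  3.40540230e+01,  1.12668757e-02,
        5.79204857e-05,  1.77648343e-05]), 'position': array([0.2294594 , 0.55382444, 0.23048679]), 'tcp_rot': array([[-9.23864840e-01,  3.82718438e-01, -5.95553298e-04],
       [ 3.82718901e-01,  9.23863649e-01, -1.48360395e-03],
       [-1.75925450e-05, -1.59857903e-03, -9.99998722e-01]]), 'force': array([-0.00971783, -0.88517986, -0.5477724 ]), 'moment': array([-0.03746541, -0.04638586, -0.0307609 ]), 'finger_gap': 1.001906881106624}
```

View pics/scene0.png

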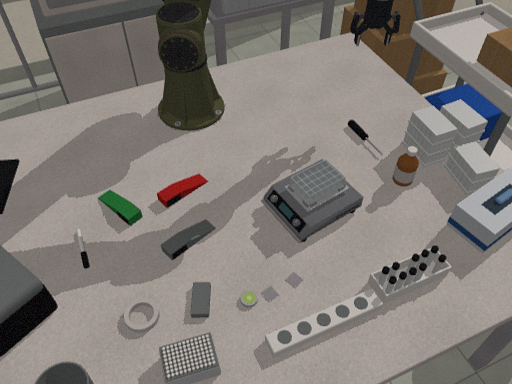

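View pics/top0.png

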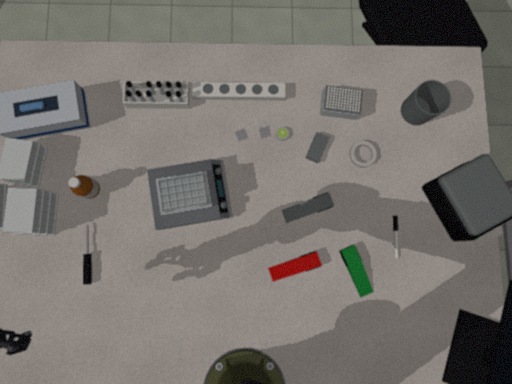

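The grey candidates are the long block at top (307,208) / scene (188,238), and the spacer at top (317,147) / scene (201,299), which is short with no taper. The red part at top (295,266) and the green one at (356,270) are decoys. I'll enlarge the crops to confirm.

```bash
python3 - <<'E'
import cv2, numpy as np
t=cv2.imread("pics/top0.png"); s=cv2.imread("pics/scene0.png")
g=lambda im:np.clip((im/255.)**0.6*255,0,255).astype(np.uint8)
a=cv2.resize(g(t[150:240,140:345]),None,fx=3.9,fy=3.9,interpolation=cv2.INTER_CUBIC)
cv2.imwrite("pics/tc.png",a)
b=cv2.resize(g(s[150:320,150:370]),None,fx=3.5,fy=3.5,interpolation=cv2.INTER_CUBIC)
cv2.imwrite("pics/sc.png",b)
E
```

```text
(no output)
```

View pics/tc.png

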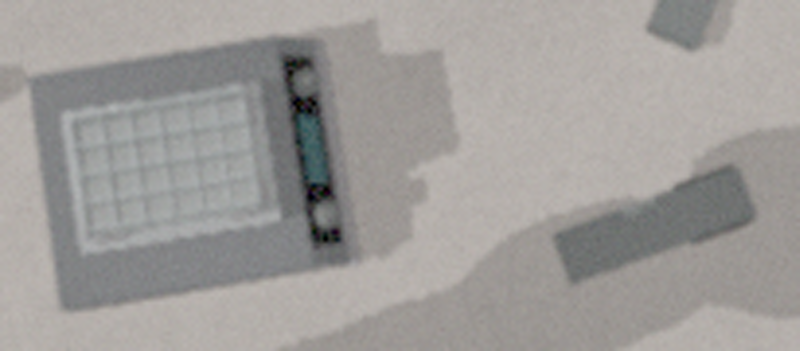

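View pics/sc.png

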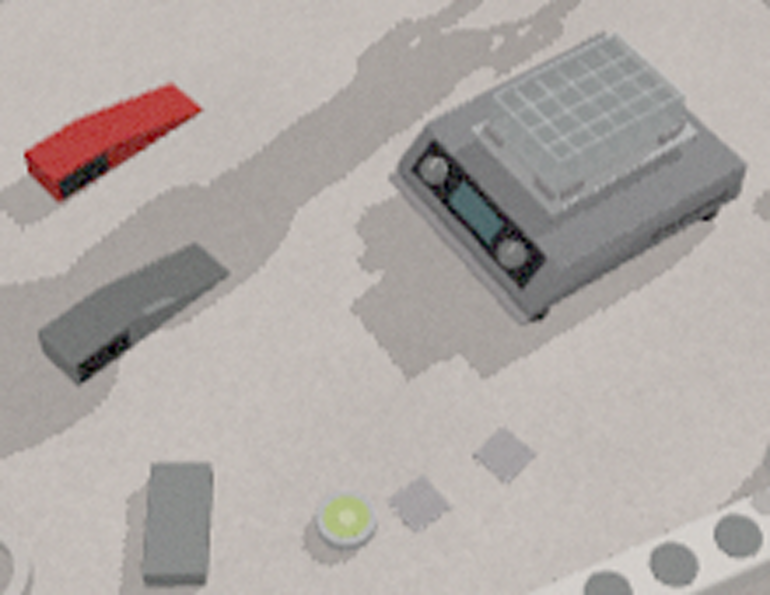

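The long grey block is the wedge. It has a taper and black cheeks at its far (image-right) end, and its nose points at the shaker's panel side. The shaker's front faces image-right, which is world −y. Next I'll measure both.

```bash
cat > h.py <<'E'
import numpy as np, cv2
from rig import optics
def ray(name,px,z):
    c=optics.calibration(name); K,R,t=map(np.asarray,(c["camera_matrix"],c["R"],c["t"]))
    C=-R.T@t; d=R.T@np.linalg.solve(K,np.array([px[0],px[1],1.]))
    return C+d*(z-C[2])/d[2]
def proj(name,X):
    c=optics.calibration(name); p=c["camera_matrix"]@(c["R"]@np.asarray(X)+c["t"]); return p[:2]/p[2]
E
python3 - <<'E'
import cv2,numpy as np
from h import *
t=cv2.imread("pics/top0.png"); s=cv2.imread("pics/scene0.png")
for n,im,pts in (("top",t,[(307,208),(320,200),(290,214),(300,225),(270,215),(330,225),(155,200),(225,160),(240,200),(317,147)]),("scene",s,[(188,238),(200,228),(180,244),(200,260),(150,240)])):
    for p in pts: print(n,p,im[p[1]-1:p[1]+2,p[0]-1:p[0]+2].reshape(-1,3).mean(0).round())
g=cv2.GaussianBlur(t,(3,3),0).max(2)
for th in (105,115,125):
    m=(g<th).astype(np.uint8); n,l,st,ce=cv2.connectedComponentsWithStats(m)
    k=l[208,307]; print(th,k,st[k] if k else None)
    if k:
        cs,_=cv2.findContours((l==k).astype(np.uint8),0,1); r=cv2.minAreaRect(cs[0]); print(r,cv2.boxPoints(r).round(1).tolist())
E
```

```text
top (307, 208) [67. 67. 65.]
top (320, 200) [66. 67. 65.]
top (290, 214) [65. 66. 63.]
top (300, 225) [104. 108. 114.]
top (270, 215) [103. 107. 112.]
top (330, 225) [100. 104. 110.]
top (155, 200) [87. 85. 84.]
top (225, 160) [103. 107. 113.]
top (240, 200) [102. 106. 112.]
top (317, 147) [82. 84. 81.]
scene (188, 238) [69. 69. 68.]
scene (200, 228) [69. 70. 69.]
scene (180, 244) [70. 70. 70.]
scene (200, 260) [149. 156. 164.]
scene (150, 240) [114. 119. 125.]
105 38 [281 191  54  33 866]
((307.5172424316406, 207.7930908203125), (18.198143005371094, 53.108863830566406), 68.19859313964844) [[279.5, 209.1999969482422], [328.79998779296875, 189.5], [335.6000061035156, 206.39999389648438], [286.20001220703125, 226.10000610351562]]
115 1 [    0     0   512   384 48530]
((255.49996948242188, 191.49996948242188), (510.99993896484375, 382.99993896484375), -0.0) [[0.0, 383.0], [0.0, 0.0], [511.0, 0.0], [511.0, 383.0]]
125 1 [    0     0   512   384 63439]
((255.5, 191.5), (383.0, 511.0), 90.0) [[-0.0, 0.0], [511.0, 0.0], [511.0, 383.0], [0.0, 383.0]]
```

```bash
python3 - <<'E'
import cv2,numpy as np
from h import *
t=cv2.imread("pics/top0.png"); s=cv2.imread("pics/scene0.png")
def comp(im,th,seed,u=8):
    g=cv2.resize(im,None,fx=u,fy=u,interpolation=cv2.INTER_CUBIC).max(2); g=cv2.GaussianBlur(g,(0,0),4)
    m=(g<th).astype(np.uint8); n,l,st,ce=cv2.connectedComponentsWithStats(m)
    k=l[int(seed[1]*u+4),int(seed[0]*u+4)]; m=(l==k).astype(np.uint8)
    cs,_=cv2.findContours(m,0,1); c=max(cs,key=cv2.contourArea); return (c.reshape(-1,2)+.5)/u-.5,m
def poly(c,eps):
    return cv2.approxPolyDP(c.astype(np.float32).reshape(-1,1,2),eps,True).reshape(-1,2)
for n,im,sd,th in (("top",t,(307,208),88),("scene",s,(188,238),95)):
    c,_=comp(im,th,sd); p=poly(c,1.3); print(n,p.round(1).tolist())
    if n=="top":
        r=cv2.minAreaRect(c.astype(np.float32)); b=cv2.boxPoints(r); print(r,b.round(1).tolist())
        for q in b: print(q.round(1),"z30",ray(n,q,.03).round(4),"z3",ray(n,q,.003).round(4))
# annotate shaker
v=cv2.resize(t[150:240,140:240],None,fx=6,fy=6,interpolation=cv2.INTER_CUBIC); v=np.clip((v/255.)**.6*255,0,255).astype(np.uint8)
for i in range(0,100,10):
    cv2.putText(v,str(140+i),(i*6,10),0,.35,(0,0,255)); cv2.line(v,(i*6,0),(i*6,540),(0,0,255),1) if i%20==0 else 0
for i in range(0,90,10):
    cv2.putText(v,str(150+i),(0,i*6+10),0,.35,(0,0,255)); cv2.line(v,(0,i*6),(600,i*6),(0,0,255),1) if i%20==0 else 0
cv2.imwrite("pics/sh.png",v)
w=cv2.resize(s[155:245,255:370],None,fx=6,fy=6,interpolation=cv2.INTER_CUBIC); w=np.clip((w/255.)**.6*255,0,255).astype(np.uint8)
for i in range(5,115,20): cv2.putText(w,str(255+i),(i*6,10),0,.35,(0,0,255)); cv2.line(w,(i*6,0),(i*6,540),(0,0,255),1)
for i in range(5,90,20): cv2.putText(w,str(155+i),(0,i*6+10),0,.35,(0,0,255)); cv2.line(w,(0,i*6),(690,i*6),(0,0,255),1)
cv2.imwrite("pics/sh2.png",w)
E
```

```text
top [[329.29998779296875, 193.3000030517578], [325.20001220703125, 191.89999389648438], [301.79998779296875, 203.60000610351562], [282.6000061035156, 209.10000610351562], [281.6000061035156, 211.10000610351562], [285.20001220703125, 221.1999969482422], [287.29998779296875, 222.3000030517578], [331.29998779296875, 207.1999969482422], [333.29998779296875, 203.6999969482422]]
((307.35565185546875, 207.1806640625), (16.762239456176758, 51.45037078857422), 70.40771484375) [[280.29998779296875, 207.89999389648438], [328.79998779296875, 190.6999969482422], [334.3999938964844, 206.5], [285.8999938964844, 223.6999969482422]]
[280.3 207.9] z30 [ 0.5349 -0.1092  0.03  ] z3 [ 0.5376 -0.1121  0.003 ]
[328.8 190.7] z30 [ 0.5886 -0.2597  0.03  ] z3 [ 0.5925 -0.2661  0.003 ]
[334.4 206.5] z30 [ 0.5397 -0.2756  0.03  ] z3 [ 0.5425 -0.2823  0.003 ]
[285.9 223.7] z30 [ 0.4868 -0.1257  0.03  ] z3 [ 0.4884 -0.129   0.003 ]
scene [[214.8000030517578, 227.1999969482422], [204.60000610351562, 219.1999969482422], [170.8000030517578, 236.6999969482422], [160.6999969482422, 244.10000610351562], [161.60000610351562, 249.6999969482422], [172.39999389648438, 259.79998779296875]]
```

View pics/sh.png

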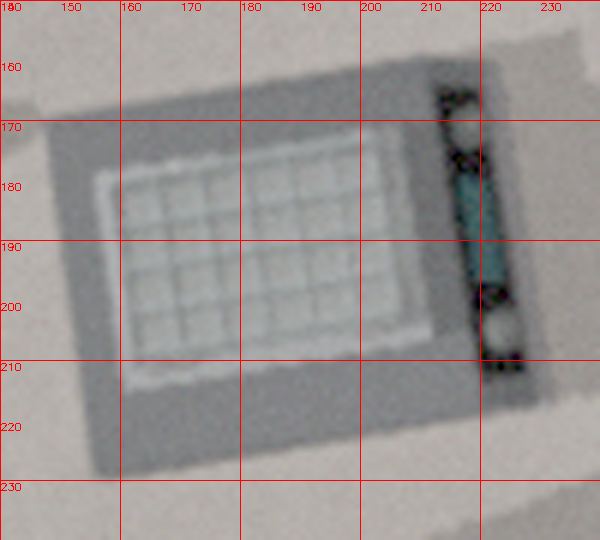

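View pics/sh2.png

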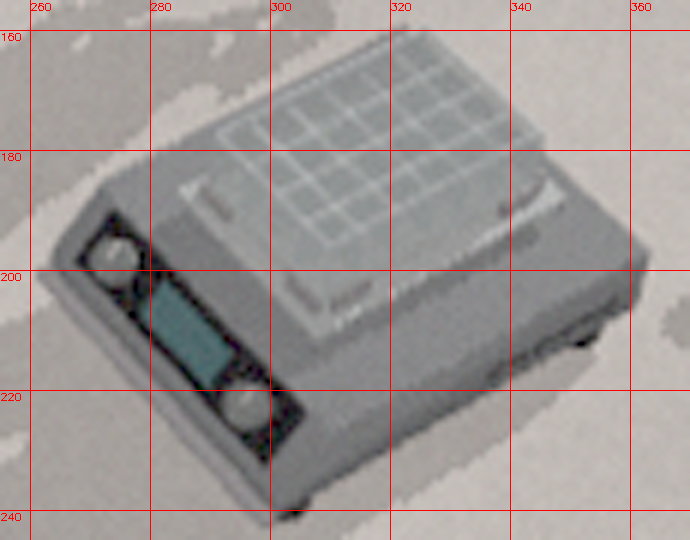

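```bash
python3 - <<'E'
import cv2,numpy as np
from h import *
a=ray("top",(147.8,170.3),.066);b=ray("top",(156,229.3),.066);f=[ray("top",p,.02) for p in ((223,159.8),(230.5,216.8))]
g=[ray("scene",p,.0165) for p in ((261,200.5),(298.3,241.8))]
r=ray("scene",(362.5,196.5),.066)
P=lambda v:np.round(v[:2],4)
print("rear",P(a),P(b),np.linalg.norm(a-b)); print("scene rear corner",P(r))
print("lip top",P(f[0]),P(f[1]),np.linalg.norm(f[0]-f[1])); print("lip scene",P(g[0]),P(g[1]),np.linalg.norm(g[0]-g[1]))
for nm,l in (("top",f),("scene",g)):
    m=(l[0]+l[1])/2; rm=(a+b)/2; d=(rm-m)[:2]; print(nm,"mid",P(m),"rearmid",P(rm),"len",np.linalg.norm(d),"ang axis",np.degrees(np.arctan2(d[1],d[0])),"lip normal",np.degrees(np.arctan2(*( (l[0]-l[1])[:2]*[1,1])[::-1])))
print("rear edge", np.degrees(np.arctan2(*(a-b)[:2][::-1])))
# deck plate white
# wedge from scene: nose corners (z3) and heel
for p,z in (((216,228),.003),((204.6,218.2),.003),((160.2,244.3),.03),((172,253),.03),((172.4,260.3),.002)): print("wedge scene",p,z,P(ray("scene",p,z)))
for p,z in (((281,209),.003),((286.3,223),.003),((327.8,191.2),.03),((334,205.8),.03)): print("wedge top",p,z,P(ray("top",p,z)))
E
```

```text
rear [0.6427 0.2883] [0.4681 0.2583] 0.17717346233905626
scene rear corner [0.6506 0.2893]
lip top [0.6862 0.0671] [0.5083 0.0427] 0.17956985175780768
lip scene [0.508  0.0407] [0.6839 0.0715] 0.17859019509344035
top mid [0.5973 0.0549] rearmid [0.5554 0.2733] len 0.22230912291702623 ang axis 100.85345142201432 lip normal 7.812224564886194
scene mid [0.5959 0.0561] rearmid [0.5554 0.2733] len 0.22088932060354935 ang axis 100.56466489033734 lip normal -170.06418222273587
rear edge 9.75124602833157
wedge scene (216, 228) 0.003 [ 0.5373 -0.1127]
wedge scene (204.6, 218.2) 0.003 [ 0.491  -0.1297]
wedge scene (160.2, 244.3) 0.03 [ 0.5458 -0.2738]
wedge scene (172, 253) 0.03 [ 0.5856 -0.2537]
wedge scene (172.4, 260.3) 0.002 [ 0.5889 -0.2577]
wedge top (281, 209) 0.003 [ 0.5342 -0.1142]
wedge top (286.3, 223) 0.003 [ 0.4906 -0.1302]
wedge top (327.8, 191.2) 0.03 [ 0.5869 -0.2566]
wedge top (334, 205.8) 0.03 [ 0.5417 -0.2744]
```

Emit:
{"api": "jog_arm", "payload": {
  "increments": [-0.4,-605,-610,0,0,0,0.14,-0.4,-605,-610,0,0,0,0.28,-0.4,-605,-610,0,0,0,0.42,-0.4,-605,-610,0,0,0,0.56,-0.4,-605,-610,0,0,0,0.7,-0.4,-605,-610,0,0,0,0.83,-0.4,-605,-610,0,0,0,0.83,-0.4,-605,-610,0,0,0,0.83,-0.4,-605,-610,0,0,0,0.83,-0.4,-605,-610,0,0,0,0.83]
}}

```text
t: 1.1
position: [0.4192, 0.0896, 0.2313]
tcp_rot: [[-0.341, 0.94, 0.0], [0.94, 0.341, 0.0], [0.0, 0.0, -1.0]]
force: [0.7, 0.2, -0.3]
finger_gap: 0.701
```

```bash
cat >> h.py <<'E'
from scipy.spatial.transform import Rotation as Rn
def goal(pos,yaw):
    from rig import readout
    s=readout.sense(); R=np.asarray(s["tcp_rot"]); d=R.T@(np.asarray(pos)-s["position"])*1000
    y=np.radians(yaw); x=np.array([np.cos(y),np.sin(y),0]); z=np.array([0,0,-1.]); T=np.stack([x,np.cross(z,x),z],1)
    w=Rn.from_matrix(R.T@T).as_rotvec()
    print("t",round(s["t"],2),"pos",s["position"].round(4),"yaw",np.degrees(np.arctan2(R[1,0],R[0,0])).round(2),"tilt",R[:2,2].round(4),"F",s["force"].round(2),"M",s["moment"].round(2),"gap",round(s["finger_gap"],3))
    print("shift",d.round(1),"turn",w.round(4))
E
python3 -c "
from h import *
goal((.556,-.24,.1),110)"
```

```text
t 1.1 pos [0.4192 0.0896 0.2313] yaw 109.95 tilt [0.0002 0.0001] F [ 0.68  0.25 -0.31] M [ 0.09 -0.07  0.02] gap 0.701
shift [-356.5   16.1  131.3] turn [ 0.0002 -0.     -0.0009]
```

Emit:
{"api": "jog_arm", "payload": {
  "increments": [-0.4,-356,16,131,0,0,0,-0.4,-356,16,131,0,0,0,-0.4,-356,16,131,0,0,0,-0.4,-356,16,131,0,0,0,-0.4,-356,16,131,0,0,0,-0.4,-356,16,131,0,0,0,-0.4,-356,16,131,0,0,0,-0.4,-356,16,131,0,0,0,-0.4,-356,16,131,0,0,0,-0.4,-356,16,131,0,0,0]
}}

```text
t: 2.1
position: [0.5547, -0.2376, 0.0994]
tcp_rot: [[-0.34, 0.94, -0.002], [0.94, 0.34, 0.001], [0.002, -0.001, -1.0]]
force: [-1.3, -0.0, -0.2]
finger_gap: 0.697
```

```bash
python3 -c "
from h import *
goal((.556,-.24,.03),110)
for n in ('top','scene'):
    im=optics.capture(n); a,b=(slice(150,250),slice(250,380)) if n=='top' else (slice(170,290),slice(120,250))
    cv2.imwrite('pics/%s1.png'%n,cv2.resize(im[a,b],None,fx=5,fy=5,interpolation=cv2.INTER_CUBIC)); cv2.imwrite('pics/%s1f.png'%n,im)
"
```

```text
t 2.1 pos [ 0.5547 -0.2376  0.0994] yaw 109.88 tilt [-0.0019  0.0012] F [-1.27 -0.04 -0.17] M [ 0.01  0.04 -0.04] gap 0.697
shift [-2.8  0.5 69.4] turn [-0.0014 -0.0018 -0.0022]
```

View pics/top1.png

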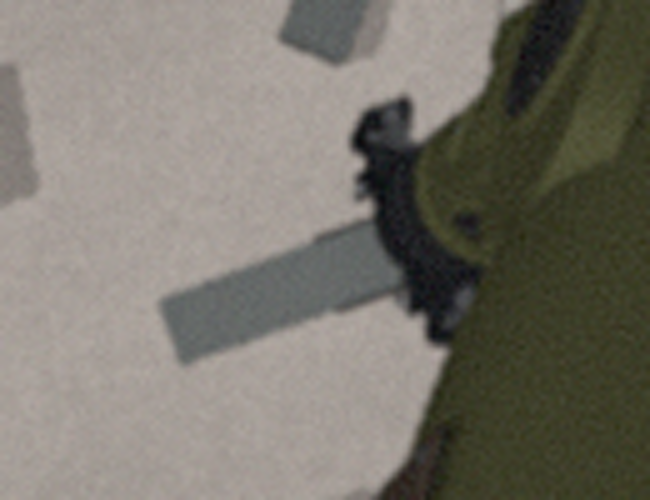

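View pics/scene1.png

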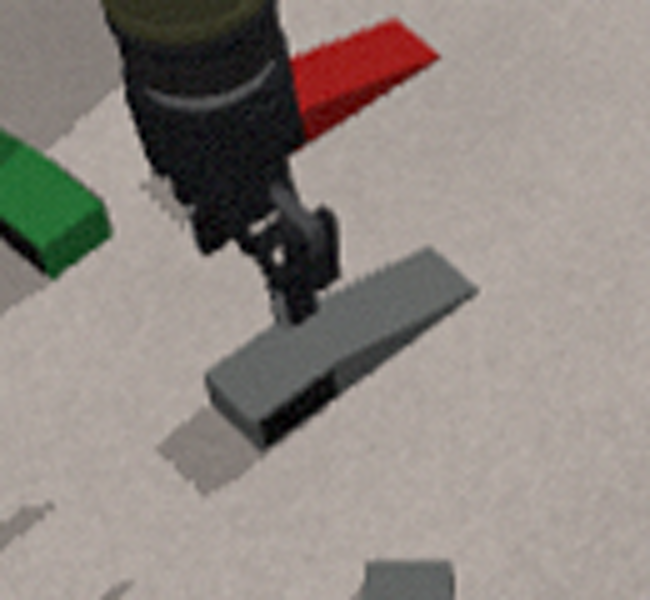

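```bash
python3 -c "
from h import *
p=(ray('top',(312.2,197.8),.027)+ray('top',(317,212.1),.027))/2; u=np.array([np.cos(np.radians(110)),np.sin(np.radians(110)),0])
n=(ray('top',(281.6,209.6),.003)+ray('top',(286.2,222.6),.003))/2
print(p-.024*u, n-.1275*u, n)
goal((.556,-.24,.03),110)
"
```

```text
[ 0.55278081 -0.23776314  0.027     ] [ 0.55568508 -0.24279985  0.003     ] [ 0.51207751 -0.12298904  0.003     ]
t 2.2 pos [ 0.5551 -0.2367  0.1004] yaw 109.98 tilt [-0.0005  0.0006] F [-0.21 -0.52  0.03] M [ 0.05  0.03 -0.02] gap 0.702
shift [-3.5 -0.2 70.4] turn [-0.0003 -0.0007 -0.0004]
```

Emit:
{"api": "jog_arm", "payload": {
  "increments": [-0.4,-3,0,30,0,0,0,-0.4,-3,0,60,0,0,0,-0.4,-3,0,80,0,0,0,-0.4,-3,0,90,0,0,0,-0.4,-3,0,94,0,0,0,-0.4,-3,0,96,0,0,0,-0.4,-3,0,96,0,0,0]
}}

```text
t: 2.9
position: [0.5573, -0.2405, 0.0053]
tcp_rot: [[-0.341, 0.94, 0.001], [0.94, 0.341, -0.001], [-0.001, 0.001, -1.0]]
force: [-0.0, -0.4, -0.4]
finger_gap: 0.701
```

```bash
python3 -c "
from h import *
goal((.555,-.24,.0),110)
im=optics.capture('scene'); cv2.imwrite('pics/scene2.png',cv2.resize(im[170:290,120:250],None,fx=5,fy=5,interpolation=cv2.INTER_CUBIC))
goal((.555,-.24,.0),110)
"
```

```text
t 2.9 pos [ 0.5573 -0.2405  0.0053] yaw 109.96 tilt [ 0.0015 -0.0006] F [-0.04 -0.38 -0.43] M [-0.05  0.02 -0.01] gap 0.701
shift [ 1.3 -2.   5.3] turn [ 0.0012  0.0011 -0.0007]
t 2.95 pos [ 0.5574 -0.2407  0.0055] yaw 109.95 tilt [ 0.0017 -0.0007] F [ 0.61 -0.24  0.6 ] M [-0.02  0.01 -0.01] gap 0.701
shift [ 1.4 -2.   5.4] turn [ 0.0013  0.0012 -0.0009]
```

View pics/scene2.png

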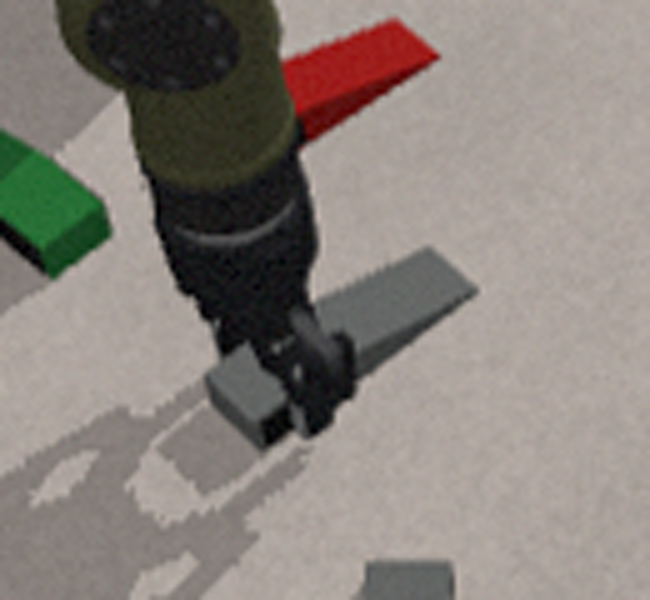

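Emit:
{"api": "jog_arm", "payload": {
  "increments": [-0.4,1,-2,1,0,0,0,-0.4,1,-2,2,0,0,0,-0.4,1,-2,3,0,0,0,-0.4,1,-2,3.5,0,0,0,-0.4,1,-2,3.5,0,0,0]
}}

```text
t: 3.45
position: [0.5542, -0.2402, 0.0007]
tcp_rot: [[-0.341, 0.94, -0.0], [0.94, 0.341, 0.0], [0.0, -0.0, -1.0]]
force: [0.2, 0.5, -0.0]
finger_gap: 0.702
```

Emit:
{"api": "jog_arm", "payload": {
  "increments": [-0.4,0,0,1,0,0,0,-0.4,0,0,2,0,0,0,-0.4,0,0,3,0,0,0,-0.4,0,0,3,0,0,0]
}}

```text
t: 3.85
position: [0.5541, -0.2401, -0.0024]
tcp_rot: [[-0.341, 0.94, -0.0], [0.94, 0.341, 0.0], [0.0, -0.0, -1.0]]
force: [-0.3, 0.3, -0.0]
finger_gap: 0.698
```

Emit:
{"api": "jog_arm", "payload": {
  "increments": [-0.4,0,0,-1,0,0,0,0,0,0,-1,0,0,0,1,0,0,-1,0,0,0,1,0,0,-1,0,0,0,1,0,0,-1,0,0,0]
}}

```text
t: 4.35
position: [0.5548, -0.2404, -0.0007]
tcp_rot: [[-0.341, 0.94, 0.001], [0.94, 0.341, -0.0], [-0.001, 0.001, -1.0]]
force: [0.5, 0.2, 5.1]
finger_gap: 0.553
```

```bash
python3 -c "
from h import *
goal((.555,-.24,.0),110)
for n in ('top','scene'):
    im=optics.capture(n); a,b=(slice(150,250),slice(250,380)) if n=='top' else (slice(170,290),slice(120,250))
    cv2.imwrite('pics/%s3.png'%n,cv2.resize(im[a,b],None,fx=5,fy=5,interpolation=cv2.INTER_CUBIC)); cv2.imwrite('pics/%s3f.png'%n,im)
"
```

```text
t 4.35 pos [ 0.5548 -0.2404 -0.0007] yaw 109.94 tilt [ 0.001  -0.0004] F [0.55 0.16 5.1 ] M [ 0.05  0.05 -0.02] gap 0.553
shift [ 0.3  0.3 -0.7] turn [ 0.0008  0.0007 -0.0011]
```

View pics/scene3.png

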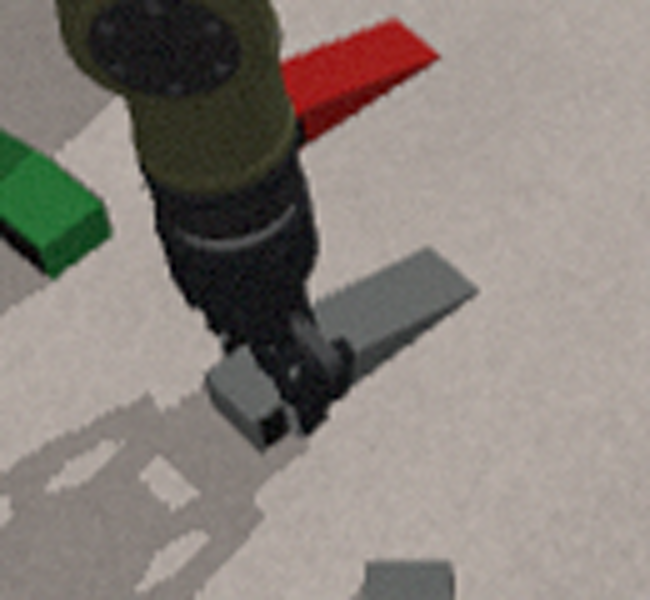

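View pics/top3.png

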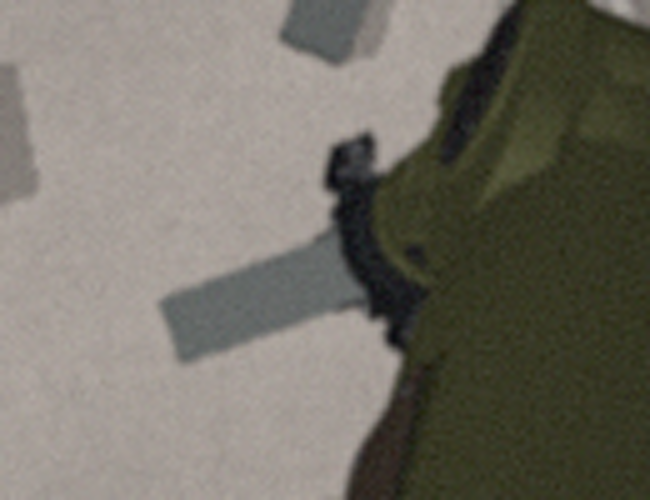

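```bash
python3 -c "
from h import *
goal((.6223,-.0892,.0),100)"
```

```text
t 4.45 pos [ 0.5548 -0.2404 -0.0007] yaw 109.94 tilt [ 0.0009 -0.0004] F [0.5  0.11 5.65] M [-0.    0.05 -0.04] gap 0.553
shift [119.1 115.1  -0.7] turn [0.0007 0.0006 0.1735]
```

Emit:
{"api": "jog_arm", "payload": {
  "increments": [1,8,8,-0.5,0,0,0.01,1,20,20,-0.5,0,0,0.03,1,35,34,-0.5,0,0,0.05,1,50,49,-0.5,0,0,0.075,1,66,64,-0.5,0,0,0.1,1,82,79,-0.5,0,0,0.125,1,98,94,-0.5,0,0,0.15,1,110,106,-0.5,0,0,0.165,1,117,113,-0.5,0,0,0.174,1,119,115,-0.5,0,0,0.174]
}}

```text
t: 5.45
position: [0.6221, -0.088, -0.0007]
tcp_rot: [[-0.174, 0.985, -0.0], [0.985, 0.174, -0.0], [-0.0, -0.0, -1.0]]
force: [-1.0, -1.3, 3.8]
finger_gap: 0.55
```

```bash
python3 -c "
from h import *
for n in ('top','scene'):
    im=optics.capture(n); a,b=(slice(140,240),slice(140,300)) if n=='top' else (slice(150,260),slice(190,370))
    im2=np.clip((im/255.)**.6*255,0,255).astype(np.uint8)
    cv2.imwrite('pics/%s4.png'%n,cv2.resize(im2[a,b],None,fx=4,fy=4,interpolation=cv2.INTER_CUBIC)); cv2.imwrite('pics/%s4f.png'%n,im)
goal((.6223,-.0892,.0),100)
"
```

```text
t 5.55 pos [ 0.6219 -0.0885 -0.0007] yaw 100.01 tilt [0.0001 0.0008] F [1.38 1.18 2.88] M [ 0.25 -0.04 -0.06] gap 0.546
shift [-0.7  0.2 -0.7] turn [ 0.0002 -0.0007  0.0002]
```

View pics/top4.png

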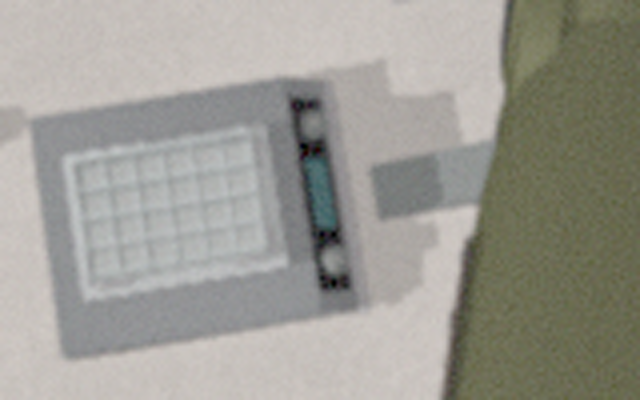

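View pics/scene4.png

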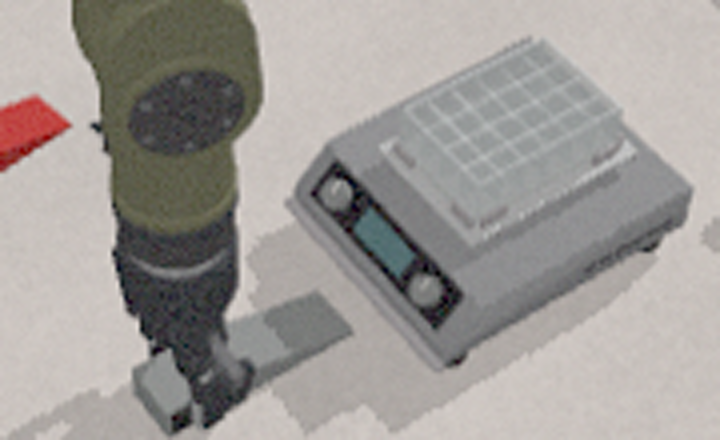

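```bash
python3 -c "
from h import *
T=lambda x,y:((x+.5)/4-.5+140,(y+.5)/4-.5+140); S=lambda x,y:((x+.5)/4-.5+190,(y+.5)/4-.5+150)
d=np.array([np.cos(np.radians(100)),np.sin(np.radians(100)),0]); l=np.array([-d[1],d[0],0]); lip=np.array([.596,.060,0])
for nm,p in (('top',(ray('top',T(371,169),.003)+ray('top',T(380,221),.003))/2),('scene',(ray('scene',S(316,292),.003)+ray('scene',S(355,334),.003))/2),
 ('liptop',(ray('top',T(332,80),.02)+ray('top',T(362,308),.02))/2),('lipscene',(ray('scene',S(286,202),.0165)+ray('scene',S(442,369),.0165))/2)):
    print(nm,p.round(4),'along',((p-lip)@d).round(4),'lat',((p-lip)@l).round(4))
"
```

```text
top [0.5988 0.0342 0.003 ] along -0.0259 lat 0.0017
scene [0.604  0.0352 0.003 ] along -0.0258 lat -0.0036
liptop [0.5978 0.0561 0.02  ] along -0.0042 lat -0.0011
lipscene [0.5965 0.0588 0.0165] along -0.0013 lat -0.0003
```

Emit:
{"api": "jog_arm", "payload": {
  "increments": [1,4,0,0,0,0,0,1,10,0,0,0,0,0,1,18,0,0,0,0,0,1,26,0,0,0,0,0,1,34,0,0,0,0,0,1,42,0,0,0,0,0,1,48,0,0,0,0,0,1,51,0,0,0,0,0,1,51,0,0,0,0,0,1,51,0,0,0,0,0]
}}

```text
t: 6.55
position: [0.6129, -0.0385, -0.0007]
tcp_rot: [[-0.173, 0.985, -0.0], [0.985, 0.173, 0.001], [0.001, -0.0, -1.0]]
force: [-0.2, 0.8, 2.6]
finger_gap: 0.552
```

```bash
python3 -c "
from h import *
for n in ('top','scene'):
    im=optics.capture(n); a,b=(slice(140,240),slice(140,300)) if n=='top' else (slice(150,260),slice(190,370))
    im2=np.clip((im/255.)**.6*255,0,255).astype(np.uint8)
    cv2.imwrite('pics/%s5.png'%n,cv2.resize(im2[a,b],None,fx=4,fy=4,interpolation=cv2.INTER_CUBIC)); cv2.imwrite('pics/%s5f.png'%n,im)
goal((.6223,-.0892,.0),100)
"
```

```text
t 6.65 pos [ 0.613  -0.0388 -0.0007] yaw 99.97 tilt [-0.0001  0.0005] F [-0.56  1.69  3.21] M [0.12 0.   0.01] gap 0.548
shift [-51.3   0.5  -0.8] turn [-0.     -0.0005 -0.0005]
```

View pics/scene5.png

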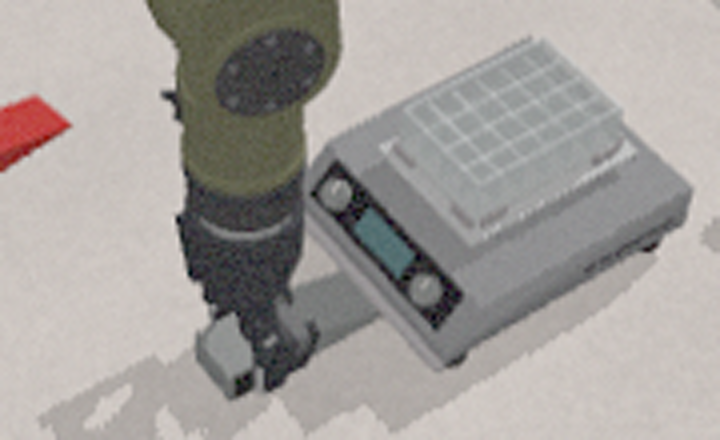

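Emit:
{"api": "jog_arm", "payload": {
  "increments": [1,3,0,0,0,0,0,1,6,0,0,0,0,0,1,9,0,0,0,0,0,1,11,0,0,0,0,0,1,11,0,0,0,0,0]
}}

```text
t: 7.15
position: [0.611, -0.0276, -0.0007]
tcp_rot: [[-0.174, 0.985, -0.0], [0.985, 0.174, 0.0], [0.0, -0.0, -1.0]]
force: [-0.8, 0.4, 1.8]
finger_gap: 0.547
```

Emit:
{"api": "jog_arm", "payload": {
  "increments": [1,1,0,0,0,0,0,1,2,0,0,0,0,0,1,2,0,0,0,0,0]
}}

```text
t: 7.45
position: [0.6108, -0.0267, -0.0007]
tcp_rot: [[-0.173, 0.985, 0.0], [0.985, 0.173, -0.001], [-0.001, -0.0, -1.0]]
force: [1.2, -4.0, 1.7]
finger_gap: 0.55
```

Emit:
{"api": "jog_arm", "payload": {
  "increments": [1,1,0,0,0,0,0,1,2,0,0,0,0,0,1,2,0,0,0,0,0]
}}

```text
t: 7.75
position: [0.6106, -0.0255, -0.0007]
tcp_rot: [[-0.172, 0.985, 0.0], [0.985, 0.172, -0.002], [-0.002, -0.0, -1.0]]
force: [-0.7, -7.8, -0.2]
finger_gap: 0.548
```

Emit:
{"api": "jog_arm", "payload": {
  "increments": [1,1,0,0,0,0,0,1,2,0,0,0,0,0,1,2,0,0,0,0,0]
}}

```text
t: 8.05
position: [0.6103, -0.0236, -0.0007]
tcp_rot: [[-0.172, 0.985, 0.0], [0.985, 0.172, -0.003], [-0.003, -0.0, -1.0]]
force: [1.1, -5.6, 0.6]
finger_gap: 0.552
```

Emit:
{"api": "jog_arm", "payload": {
  "increments": [1,1,0,0,0,0,0,1,2,0,0,0,0,0,1,3,0,0,0,0,0,1,4.5,0,0,0,0,0,1,6,0,0,0,0,0,1,7.5,0,0,0,0,0,1,9,0,0,0,0,0,1,10,0,0,0,0,0,1,10,0,0,0,0,0]
}}

```text
t: 8.95
position: [0.6085, -0.0137, -0.0007]
tcp_rot: [[-0.172, 0.985, 0.0], [0.985, 0.172, -0.003], [-0.003, -0.0, -1.0]]
force: [0.8, -6.0, 0.5]
finger_gap: 0.549
```

```bash
cat > snap.py <<'E'
import sys
from h import *
k=sys.argv[1]
for n in ('top','scene'):
    im=optics.capture(n); a,b=(slice(140,240),slice(140,300)) if n=='top' else (slice(150,260),slice(240,370))
    im2=np.clip((im/255.)**.6*255,0,255).astype(np.uint8)
    cv2.imwrite('pics/%s%s.png'%(n,k),cv2.resize(im2[a,b],None,fx=5,fy=5,interpolation=cv2.INTER_CUBIC)); cv2.imwrite('pics/%s%sf.png'%(n,k),im)
goal((.605,-.007,.0),100)
# image shift of shaker patches against the start pictures
for n,rs in (('top',[('rear',(146,166,170,232)),('front',(212,155,234,220))]),('scene',[('panelR',(288,215,310,245)),('panelL',(258,180,285,210)),('rearR',(340,180,370,215))]) ):
    A=cv2.imread('pics/%s5f.png'%n,0).astype(np.float32); B=cv2.imread('pics/%s%sf.png'%(n,k),0).astype(np.float32)
    for nm,(x0,y0,x1,y1) in rs:
        tm=cv2.resize(A[y0:y1,x0:x1],None,fx=8,fy=8,interpolation=cv2.INTER_CUBIC); S=cv2.resize(B[y0-6:y1+6,x0-6:x1+6],None,fx=8,fy=8,interpolation=cv2.INTER_CUBIC)
        m=cv2.matchTemplate(S,tm,cv2.TM_CCOEFF_NORMED); _,v,_,p=cv2.minMaxLoc(m); print(n,nm,'shift px',(p[0]/8-6,p[1]/8-6),round(v,3))
E
python3 snap.py 6
```

```text
t 9.05 pos [ 0.6085 -0.0137 -0.0007] yaw 99.91 tilt [ 0.0003 -0.0025] F [ 1.97 -6.53  0.26] M [-1.19 -0.3  -0.01] gap 0.553
shift [ 7.2 -2.3 -0.7] turn [-0.0001  0.0025 -0.0015]
top rear shift px (-0.375, 0.125) 0.986
top front shift px (-0.625, -0.125) 0.799
scene panelR shift px (0.375, -0.875) 0.988
scene panelL shift px (0.75, -0.75) 0.56
scene rearR shift px (0.125, -0.125) 0.995
```

View pics/scene6.png

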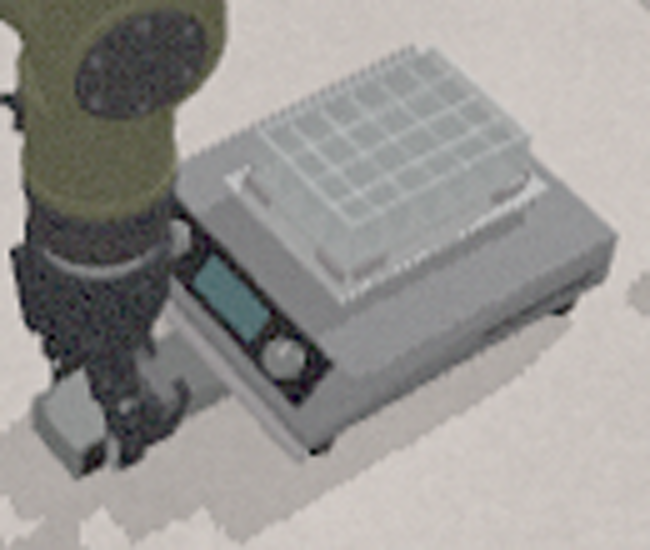

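Emit:
{"api": "jog_arm", "payload": {
  "increments": [1,1,0,0,0,0,0,1,2,0,0,0,0,0,1,3.5,0,0,0,0,0,1,5,0,0,0,0,0,1,6.5,0,0,0,0,0,1,8,0,0,0,0,0,1,8,0,0,0,0,0,1,8,0,0,0,0,0]
}}

```text
t: 9.85
position: [0.6071, -0.0057, -0.0007]
tcp_rot: [[-0.172, 0.985, 0.0], [0.985, 0.172, -0.002], [-0.002, -0.0, -1.0]]
force: [1.4, -5.6, 1.1]
finger_gap: 0.549
```

```bash
python3 snap.py 7; python3 - <<'E'
from h import *
# predicted px shift of panel-right patch per mm foot lift (rotation about rear-foot edge)
d=np.array([np.cos(np.radians(100)),np.sin(np.radians(100)),0]); l=np.array([-d[1],d[0],0]); o=np.array([.596,.060,0])+.112*d
for nm,xs,y,z in (('panelR',-.095,-.08,.04),):
    P=o+xs*d+y*l+np.array([0,0,z]); piv=.095; th=.005/(.09+piv)
    P2=o+(piv+(xs-piv)*np.cos(th)+z*np.sin(th))*d+y*l+np.array([0,0,z*np.cos(th)-(xs-piv)*np.sin(th)])
    print(proj('scene',P),'5mm lift ->',proj('scene',P2)-proj('scene',P))
E
```

```text
t 9.95 pos [ 0.6072 -0.0057 -0.0007] yaw 99.91 tilt [ 0.0003 -0.0023] F [ 0.17 -5.56  1.7 ] M [-1.12 -0.26 -0.  ] gap 0.55
shift [-0.9 -2.3 -0.7] turn [-0.0001  0.0023 -0.0015]
top rear shift px (-0.75, 0.125) 0.983
top front shift px (-0.875, -0.25) 0.672
scene panelR shift px (0.5, -1.375) 0.987
scene panelL shift px (6.0, 4.75) 0.478
scene rearR shift px (0.25, -0.25) 0.992
[303.05957692 231.09528324] 5mm lift -> [ 0.47895893 -1.31817444]
```

View pics/scene7.png

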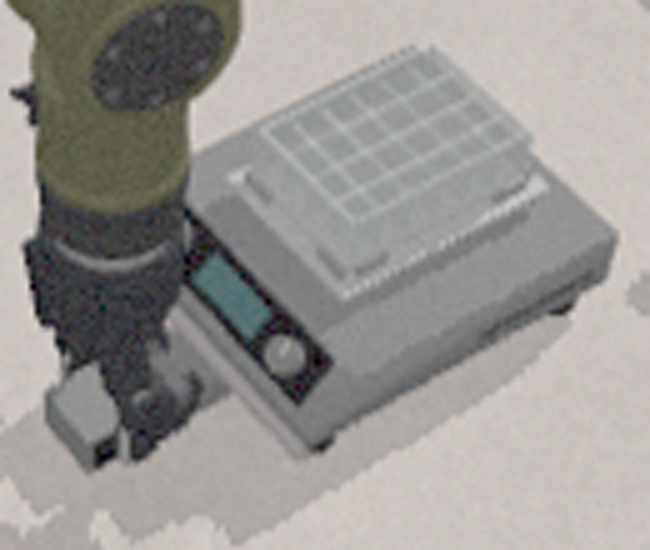

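View pics/top7.png

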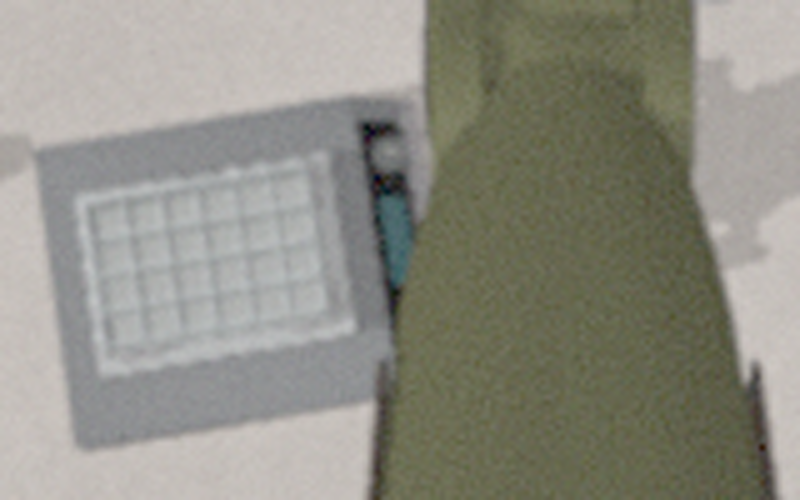

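Emit:
{"api": "jog_arm", "payload": {
  "increments": [1,0,0,0,0,0,0,1,0,0,0,0,0,0,1,0,0,0,0,0,0,1,0,0,0,0,0,0,1,0,0,0,0,0,0]
}}

```text
t: 10.45
position: [0.6071, -0.0057, -0.0007]
tcp_rot: [[-0.172, 0.985, 0.0], [0.985, 0.172, -0.002], [-0.002, -0.0, -1.0]]
force: [1.1, -5.3, 0.8]
finger_gap: 0.552
```

```bash
python3 snap.py 8 && python3 -c "
from rig import manip
print(manip.job_done())"
```

```text
t 10.55 pos [ 0.6071 -0.0057 -0.0007] yaw 99.92 tilt [ 0.0002 -0.0023] F [ 0.57 -5.75  0.6 ] M [-1.15 -0.34 -0.04] gap 0.55
shift [-0.9 -2.3 -0.7] turn [-0.0002  0.0023 -0.0014]
top rear shift px (-0.75, 0.125) 0.982
top front shift px (-0.875, -0.25) 0.672
scene panelR shift px (0.5, -1.375) 0.987
scene panelL shift px (6.0, 4.75) 0.487
scene rearR shift px (0.25, -0.25) 0.992
the job is handed in; nothing more can be done
None
```

I gripped the grey wedge by its heel, slid it along the bench and pushed it nose first under the middle of the shaker's front lip. I handed the job in at about 10.6 s, still holding the wedge; no verdict was reported.

**Lift:** I estimate the front feet are about 5 mm off the bench. The right side of the panel moved (0.5, −1.4) px in the scene view, against a predicted (0.48, −1.32) px for a 5 mm lift. The wedge's travel after first contact, about 20 mm at 0.24 mm of lift per mm, gives the same figure.

**Position and grip:** The last reading showed a steady push of about 5.7 N, which fits the 5 to 10 N expected. The jaws stood at about 47 mm on the heel. The wedge was within 1° of square, and its nose was within 4 mm of the middle line when I measured it just before insertion.

**Shaker and plate:** The shaker's rear edge moved under 1 px (2 to 3 mm) and the plate stayed between its clips in the pictures.

**Not confirmed:**
- The match on the left side of the panel failed because the gripper hides it, and the front match in the top view was poor (0.67). The left foot's lift is therefore inferred from the central, square push.
- I did not measure the bystanders again at the end. Nothing was moved near them.
- The gripper's distance from the shaker is only estimated, at about 18 mm from the geometry and by eye in the pictures.

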